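# Sort left-hand and right-hand sofa brackets

## Task

Sort the two loose L-shaped sofa brackets on the cart, one left-hand and one right-hand: each goes into the open white box whose fixed sample, on the ledge attached to the box, has the same hand and is not its mirror image. Lay each bracket flat on the floor of its box, rib up, and let go.

Things in the scene. Friction and masses are not known exactly. Their poses are not given: they have to be found in the camera images.
- left_bracket: loose left-hand bracket, dark metal, lying rib up. Arm 84 (x) x 30 (y) x 6 mm; on its middle an upright rib 46 long (x), 12 thick (y), top 36 mm above the underside: grip it across. A 28 x 28 x 6 mm foot sticks out left (+y) at the arm's +x end, to 43 mm from the centre line (seen from above, looking along the arm to the foot). Origin: underside, below the rib's middle; z up
- right_bracket: loose right-hand bracket, dark metal, lying rib up. Arm 84 (x) x 30 (y) x 6 mm; on its middle an upright rib 46 long (x), 12 thick (y), top 36 mm above the underside: grip it across. A 28 x 28 x 6 mm foot sticks out right (-y) at the arm's +x end, to 43 mm from the centre line (seen from above, looking along the arm to the foot). Origin: underside, below the rib's middle; z up
- left_box: open white box for left-hand brackets, fixed: 158 (x) x 148 (y) x 42 mm high, walls and floor 4 mm. Origin: centre of the open box's underside (ledge not counted), z up. Its +x side carries a ledge 92 mm long, 4 mm thick, with a fixed sample left-hand bracket (rib up, foot to +x, top 40 mm high), the only difference between the boxes
- right_box: open white box for right-hand brackets, fixed: 158 (x) x 148 (y) x 42 mm high, walls and floor 4 mm. Origin: centre of the open box's underside (ledge not counted), z up. Its +x side carries a ledge 92 mm long, 4 mm thick, with a fixed sample right-hand bracket (rib up, foot to +x, top 40 mm high), the only difference between the boxes

How it is judged:
By the outcome, as a careful person would: the job done as asked, in the order asked, and still so for the second after the job is handed in, with the robot touching nothing.
It also fails if it takes over 58 s, if anything falls off the work surface, if the arm or the gripper's body presses on something with over 40 N, if the wrist force passes 120 N, or if a joint passes its speed limit or range.

## Robot

A 6-joint arm with a two-finger parallel gripper is mounted at the origin on the work surface. World frame = base frame: x ahead of the robot, y to its left, z up, the work surface at z = 0. Lengths are in m, angles in degrees, forces in N, time in s.
With the tool pointing down it reaches from about 0.3 to 0.75 m from the base axis. Payload 8.5 kg.
Tool frame: the origin (TCP) lies at the very end of the fingers, on their centre line; the grasp point (between the pads) lies 19 mm behind it (env.hold_point_z is the distance from the TCP to the grasp point, in m); z points along the fingers, y is the line along which they close (so a half turn about z gives the same grasp; the last joint's range is limited). The gripper opens to 85 mm and grips with 20 to 120 N. Pads are 22 mm wide; open, the fingers measure 114 mm over their backs; the gripper's body (76 mm by 85 mm) begins 54 mm behind the grasp point. The pads swing forward as they close: fully open they stand 13 mm farther back than shut.
Start: joints at [-89.341, 21.807, 74.336, -0, 83.858, -12.336], TCP at [0.124, -0.536, 0.231] pointing down, gripper open.
Joint ranges: [-178.18, 178.18], [-50.72, 133.34], [12.68, 142.11], [-81.47, 261.47], [9.98, 163.14], [-165.26, 165.26]. Speed limits (degrees/s): [136.94, 136.94, 180, 180, 180, 180].

## Interface

Orientations are given as a 3x3 rotation matrix whose columns are the frame's x, y, z axes.
In Python, from rig import env, optics gives the robot as it stands.
- The arm moves only by the shell command python3 -m jog 'ROWS' [OPENING] [FORCE]. ROWS is JSON, a list of rows, each an object with "linear": the shift along the tool's x, y, z in units of 40 mm (1.0 is 40 mm), a list of three; "roll": the turn about the tool's z in units of 5 degrees (1.0 is 5 degrees). A call has 1 to 12 rows; each row shifts and turns the commanded pose from where the row before left it, along the tool's axes as they then stand; what a row does not reach is not made up. A row lasts 1/12 s, in which the tool goes at most 41.7 mm and 7.16 degrees, less where a joint would pass 70% of its speed; a pose out of reach is approached as far as the arm can. A call is refused whole if a number of a shift passes 1 or a number of a turn 1, either way. A call with a gripper value outside its range is refused whole. OPENING is the opening, from -1 (shut) to 1 (fully open), set as the call begins (- or left out, the last holds). The fingers move at their own pace and stop on an object; FORCE is the grip in N (left out, the last holds). Time passes only in rows, so rows that do not move let the fingers close. It gives the time, the measured TCP pose, the force, the opening and the grip force at its end, in the units of the state.
- env.observe(): the state, without advancing time (a new reading comes with each control period).
- optics.get_image(name): name is "side" or "top" or "wrist"; returns the picture (480x640x3 uint8, red, green, blue); there is no depth.
- optics.calibration(name): a dict with "fov_y" (degrees; the focal length in pixels is half the picture's height over the tangent of half this angle, whatever the lens; pixels are square), "cx", "cy" (the principal point, pixels), "T" (4x4, takes a point from camera to world coordinates). Camera axes: x right, y down, z forward; pixel columns grow to the right and rows downward; lengths in m; the calibration is good to about 2 mm. A picture is of the moment at which its call begins: read the wrist's pose just before it. calibration takes no time and is no camera call; for the wrist camera it gives the pose at the moment of the call.
- env.close_job(): hands the job in; it is judged then, once.
The state is a dict: "time_s": time; "q": joint angles; "qvel": joint speeds; "joint_efforts": joint torques, N m; "position": TCP position; "tool_rot": TCP orientation; "ft_force": force on the tool from outside, world axes, zero at the start; "wrist_torque": the same for the moment, N m; "grip_width": finger opening in m; "gripper_force": force on a finger pad.
Only numpy, scipy, OpenCV 4.12 (cv2) and the standard library are available. Lean on these libraries where they do the work, as an engineer would, in place of code of your own. Each camera call takes 0.05 s, during which the arm holds its last target. There are 200 camera calls.

## Working session

There is one attempt and no reset: what is moved stays moved. The work goes in short steps, Python scripts to look and compute and a shell command to move; the robot and the scene stay as the last step left them, time stands still between calls to the robot, and variables do not carry over. Pictures are saved under pics/ and viewed, at most 10 in all, crops included, and the job is handed in when it is done.

```bash
ls; mkdir -p pics; python3 - <<'E'
from rig import env, optics
import cv2,numpy as np
for n in ("top","side"):
    im=optics.get_image(n); cv2.imwrite(f"pics/{n}0.png",im[:,:,::-1]); c=optics.calibration(n); print(n,c["fov_y"],c["cx"],c["cy"],np.round(c["T"],3).tolist(),{k:v for k,v in c.items() if k not in("T","fov_y","cx","cy")})
s=env.observe();print(s["time_s"],s["position"],s["tool_rot"],env.hold_point_z)
E
```

```text
pics
top 43.337591782867555 320.65927882676704 241.6428013082661 [[0.009, -0.994, 0.105, 0.418], [-1.0, -0.01, -0.008, -0.008], [0.009, -0.105, -0.994, 1.32], [0.0, 0.0, 0.0, 1.0]] {}
side 54.43992332674144 318.694560044913 232.8632313034355 [[-0.872, -0.346, 0.345, 0.267], [-0.489, 0.609, -0.625, 0.517], [0.006, -0.714, -0.7, 0.619], [0.0, 0.0, 0.0, 1.0]] {}
0.1 [ 0.12365472 -0.53566855  0.23077511] [[ 9.74409773e-01  2.24778990e-01  3.49554238e-06]
 [ 2.24778797e-01 -9.74408954e-01  1.29732557e-03]
 [ 2.95017619e-04 -1.26334099e-03 -9.99999158e-01]] 0.0187
```

View pics/top0.png

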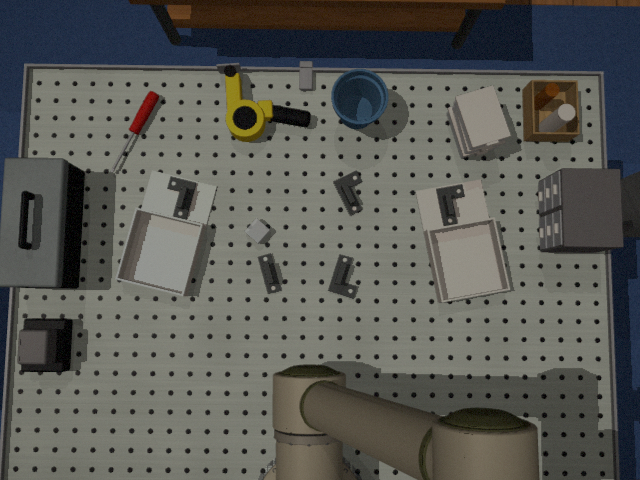

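View pics/side0.png

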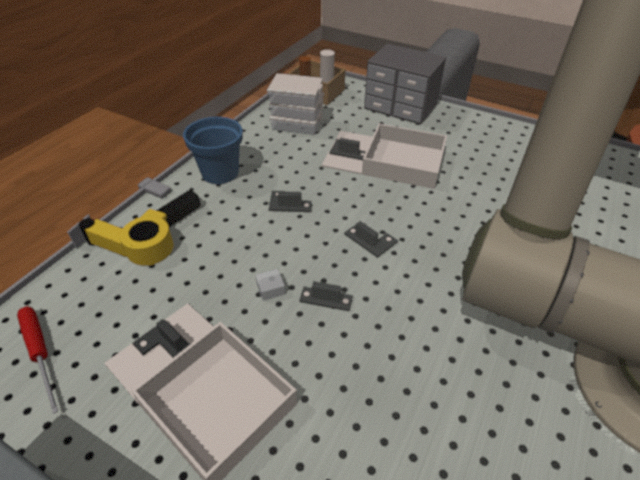

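The top view shows three dark parts at about (348,192), (344,277) and (269,273). The last has no foot, so it looks like a decoy. The boxes are at (165,250) and (468,260), with samples at (182,197) and (450,203). I'll zoom in to check the hands.

```bash
python3 - <<'E'
import cv2,numpy as np
im=cv2.imread("pics/top0.png")
f=lambda a:cv2.resize(a,(400,300),interpolation=cv2.INTER_CUBIC)
a=[im[165:225,145:225],im[172:232,410:490],im[162:222,308:388],im[247:307,308:388]]
a=[np.clip(f(x).astype(float)*1.3,0,255).astype(np.uint8) for x in a]
cv2.imwrite("pics/z.png",np.vstack([np.hstack(a[:2]),np.hstack(a[2:])]))
E
```

```text
(no output)
```

View pics/z.png

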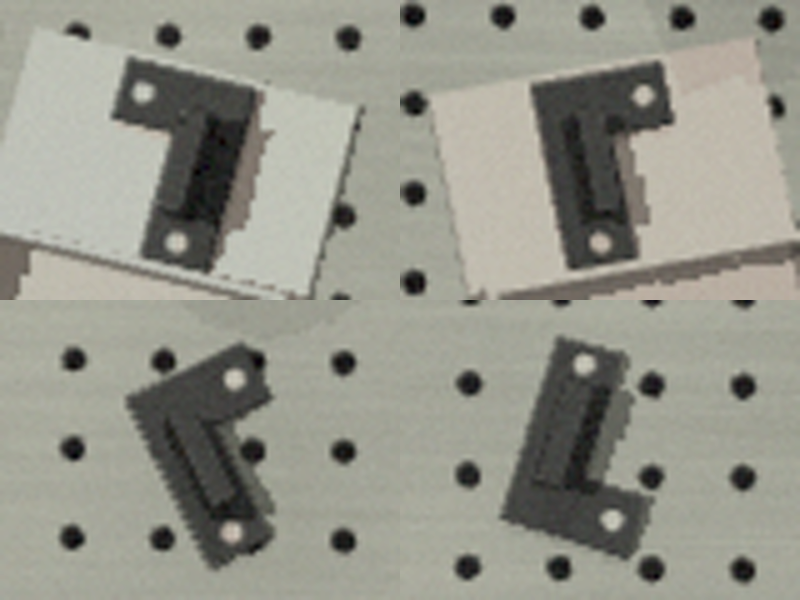

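```bash
cat > h.py <<'E'
import cv2,numpy as np
from rig import env,optics
def ray(c,uv):
    f=240/np.tan(np.radians(c["fov_y"]/2)); uv=np.atleast_2d(np.float64(uv))
    d=np.c_[(uv[:,0]-c["cx"])/f,(uv[:,1]-c["cy"])/f,np.ones(len(uv))]@c["T"][:3,:3].T
    return c["T"][:3,3],d
def plane(c,uv,z):
    o,d=ray(c,uv); return (o+d*((z-o[2])/d[:,2])[:,None])[:,:2]
def proj(c,P):
    f=240/np.tan(np.radians(c["fov_y"]/2)); p=(np.atleast_2d(P)-c["T"][:3,3])@c["T"][:3,:3]
    return p[:,:2]/p[:,2:]*f+[c["cx"],c["cy"]]
def tri(c1,u1,c2,u2):
    o1,d1=ray(c1,u1);o2,d2=ray(c2,u2);d1,d2=d1[0],d2[0]
    s=np.linalg.lstsq(np.c_[d1,-d2],o2-o1,rcond=None)[0]
    a,b=o1+s[0]*d1,o2+s[1]*d2; return (a+b)/2,np.linalg.norm(a-b)
def dark(im,th,amin):
    g=im.max(2); m=(g<th).astype(np.uint8)
    m=cv2.morphologyEx(m,cv2.MORPH_OPEN,np.ones((3,3)))
    cs,_=cv2.findContours(m,cv2.RETR_EXTERNAL,cv2.CHAIN_APPROX_NONE)
    return [c[:,0] for c in cs if cv2.contourArea(c)>amin]
E
python3 - <<'E'
from h import *
ct,cs=optics.calibration("top"),optics.calibration("side")
im=cv2.imread("pics/top0.png"); 
for th in (75,90,100):
  for c in dark(im,th,250):
    m=c.mean(0)
    if not(150<m[0]<500 and 150<m[1]<310): continue
    P=plane(ct,c,.006).astype(np.float32)*1000
    (cx,cy),(w,h),a=cv2.minAreaRect(P)
    print("top",th,m.round(),"rect",round(cx),round(cy),round(w,1),round(h,1),round(a,1))
# bright holes of the brackets in both pictures
for n in("top","side"):
  im=cv2.imread(f"pics/{n}0.png")
  for c in dark(im,100,200):
    x,y,w,h=cv2.boundingRect(c)
    if not(100<x<480 and 130<y<380) or w>80: continue
    m=np.zeros(im.shape[:2],np.uint8);cv2.fillPoly(m,[cv2.convexHull(c)],1);m=cv2.erode(m,np.ones((3,3)))
    b=((im.max(2)>115)&(m>0)).astype(np.uint8)
    k,l,st,ce=cv2.connectedComponentsWithStats(b)
    print(n,(x,y,w,h),[(ce[i].round(1).tolist(),int(st[i,4])) for i in range(1,k)])
E
```

```text
top 75 [343. 277.] rect 483 -76 59.6 83.8 73.2
top 75 [270. 274.] rect 487 91 84.5 32.1 15.1
top 75 [197. 263.] rect 509 250 17.5 144.1 77.2
top 75 [450. 204.] rect 642 -309 82.9 58.5 10.6
top 75 [181. 197.] rect 652 295 58.4 83.3 76.7
top 75 [351. 194.] rect 668 -92 85.6 63.0 27.5
top 75 [441. 159.] rect 612 7 1457.4 1059.1 87.5
top 90 [344. 276.] rect 483 -76 61.4 85.5 74.5
top 90 [271. 272.] rect 490 85 85.1 47.0 17.0
top 90 [200. 260.] rect 515 240 36.3 165.3 76.6
top 90 [449. 204.] rect 642 -309 84.2 59.0 10.6
top 90 [181. 196.] rect 652 294 60.5 84.9 77.2
top 90 [350. 191.] rect 667 -91 86.2 64.8 26.4
top 90 [403. 218.] rect 582 -22 1061.4 1459.3 0.8
top 100 [344. 276.] rect 483 -76 62.0 86.0 73.0
top 100 [271. 272.] rect 490 85 85.5 49.3 19.1
top 100 [200. 260.] rect 515 241 36.7 165.4 76.5
top 100 [496. 250.] rect 535 -402 154.5 32.4 17.3
top 100 [450. 205.] rect 642 -309 84.9 59.8 10.6
top 100 [182. 198.] rect 651 293 64.5 85.2 77.0
top 100 [350. 189.] rect 667 -77 96.1 62.3 2.6
top 100 [326. 219.] rect 582 -22 1061.4 1459.9 0.8
top (328, 255, 30, 43) [([344.5, 259.4], 11), 
[... 802 characters left out ...]
86.8], 23), ([360.5, 196.2], 12), ([354.0, 208.0], 9)]
side (139, 354, 49, 50) [([161.7, 388.3], 35)]
side (132, 320, 57, 36) [([145.5, 330.4], 63), ([134.0, 339.5], 2), ([143.0, 343.2], 31), ([158.4, 350.6], 127)]
side (300, 279, 52, 32) [([319.0, 281.0], 1), ([329.8, 282.7], 11), ([309.8, 285.7], 6), ([306.2, 293.2], 25), ([346.5, 292.5], 4), ([345.3, 300.6], 23)]
side (345, 222, 52, 35) [([377.1, 231.6], 31), ([352.5, 230.2], 16), ([388.2, 238.5], 18)]
side (129, 221, 30, 20) []
side (269, 191, 43, 21) [([276.5, 193.5], 4), ([303.3, 198.3], 7), ([306.2, 204.6], 14)]
side (105, 189, 44, 33) []
side (159, 188, 46, 71) [([186.5, 223.2], 214), ([163.3, 226.2], 160)]
side (330, 139, 33, 21) []
```

```bash
python3 - <<'E'
import cv2,numpy as np
im=cv2.imread("pics/side0.png")
f=lambda a:cv2.resize(a,(400,300),interpolation=cv2.INTER_CUBIC)
a=[im[180:225,255:315],im[212:257,340:400],im[120:195,330:430],im[300:480,105:345]]
a=[np.clip(f(x).astype(float)*1.2,0,255).astype(np.uint8) for x in a]
cv2.imwrite("pics/z2.png",np.vstack([np.hstack(a[:2]),np.hstack(a[2:])]))
E
```

```text
(no output)
```

View pics/z2.png

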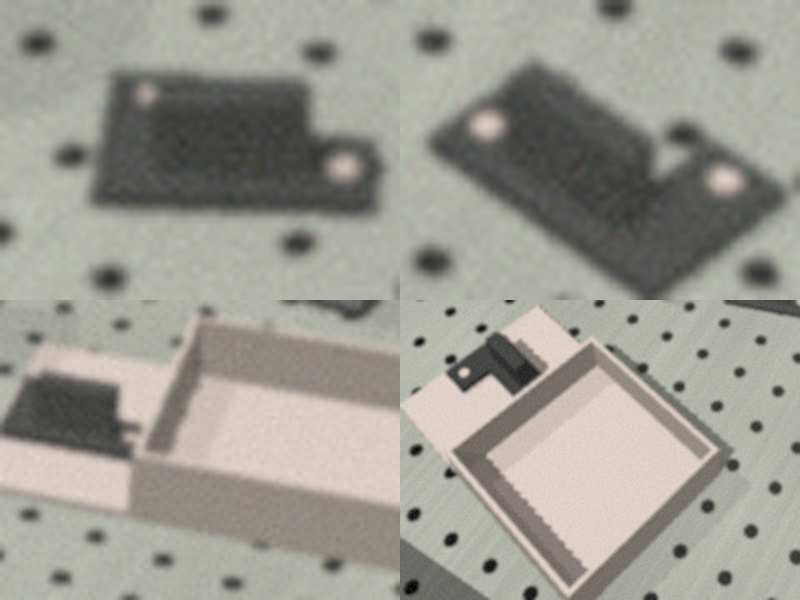

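Side crops: right bracket's holes at about (276.8,194) and (306.3,204.7); left bracket's at (352.5,230) and (388.3,238.7). Left box rim corners are at (220,324), (138,393), (296,390) and (208,479). The right box shows rim corners at (379,125) and (364,159).

```bash
python3 - <<'E'
from h import *
ct,cs=optics.calibration("top"),optics.calibration("side")
for nm,t,s in [("A foot hole",(354.5,177.5),(276.8,194)),("A tail hole",(354,208),(306.3,204.7)),("B foot",(349.8,290.5),(388.3,238.7)),("B tail",(344.5,259.4),(352.6,230.4)),
 ("LB far",(136,209),(220,324)) if 0 else ("LB +x+y",(136,209),(138,393)),("LB +x-y",(208,228),(220,324)),("LB -x-y",(186,295),(296,390)),("LB -x+y",(119,277),(208,479)),("RB +x+y",(427,233),(364,159)),("RB +x-y",(493,220),(379,125))]:
    P,e=tri(ct,t,cs,s); print(nm,(P*1000).round(1),"gap",round(e*1000,1))
for nm,q in (("LB",[(136,209),(208,228),(186,295),(119,277)]),("RB",[(427,233),(493,220),(512,291),(440,302)])):
    p=plane(ct,q,.042)*1000; r=cv2.minAreaRect(p.astype(np.float32)); print(nm,np.round(r[0],1),np.round(r[1],1),round(r[2],1))
S={}
def frame(tail,foot,ang):
    u=np.array([np.cos(np.radians(ang)),np.sin(np.radians(ang))]); 
    return u if (foot-tail)@u>0 else -u
# sample hole geometry: holes vs outline rect centre, in bracket axes
im=cv2.imread("pics/top0.png")
for nm,th,near,foot,tail,z in (("sampL",75,(181,197),(173,183),(179.8,213),.010),("sampR",75,(450,204),(458.2,190.5),(449.7,220.1),.010),("B",75,(343,277),(349.8,290.5),(344.5,259.4),.006),("A",60,(350,192),(354.5,177.5),(354,208),.006)):
    c=[c for c in dark(im,th,200) if np.linalg.norm(c.mean(0)-near)<6][0]
    r=cv2.minAreaRect((plane(ct,c,z)*1000).astype(np.float32)); ctr=np.array(r[0]); a=r[2]+(90 if r[1][1]>r[1][0] else 0)
    F,T=plane(ct,[foot,tail],z)*1000; u=frame(T,F,a); v=np.array([-u[1],u[0]])
    d=F-T
    print(nm,np.round(r[1],1),"ctr",ctr.round(1),"yaw",round(np.degrees(np.arctan2(u[1],u[0])),1),"foot",((F-ctr)@u).round(1),((F-ctr)@v).round(1),"tail",((T-ctr)@u).round(1),((T-ctr)@v).round(1),"holes yaw",round(np.degrees(np.arctan2(d[1],d[0])),1),"mid",((F+T)/2).round(1),np.linalg.norm(d).round(1))
E
```

```text
A foot hole [702.7 -92.5   1. ] gap 1.4
A tail hole [633.  -91.9   2.4] gap 0.6
B foot [451.1 -83.3   3.4] gap 0.9
B tail [519.1 -71.5   2.3] gap 0.5
LB +x+y [619.4 377.4  32. ] gap 5.1
LB +x-y [588.4 228.6  23.7] gap 13.3
LB -x-y [438.2 267.1  26.4] gap 0.0
LB -x+y [474.4 412.7  19. ] gap 2.7
RB +x+y [ 577.2 -245.2   38.3] gap 4.9
RB +x-y [ 606.6 -388.4   35.9] gap 3.8
LB [528.2 317.2] [159.5 148.5] 75.7
RB [ 515.6 -334.5] [155.4 154.8] 10.1
sampL [58.3 83.1] ctr [650.9 293.9] yaw -13.3 foot 28.7 20.3 tail -32.0 -11.7 holes yaw 14.5 mid [650.2 298.5] 68.7
sampR [82.6 58.3] ctr [ 641.8 -308.2] yaw 10.6 foot 28.8 -18.5 tail -32.6 13.0 holes yaw -16.6 mid [ 640.4 -311.3] 69.0
B [59.6 83.8] ctr [482.9 -75.6] yaw 163.2 foot 28.0 16.2 tail -33.3 -14.6 holes yaw -170.1 mid [485.2 -77.1] 68.6
A [92.  55.3] ctr [667.4 -77.1] yaw 0.1 foot 33.5 -15.5 tail -34.8 -14.4 holes yaw -0.8 mid [666.8 -92. ] 68.3
```

```bash
cat > d.py <<'E'
# distance to go: python3 d.py x y z yaw   (mm, deg; tool-x yaw) -> units
import sys,numpy as np
from rig import env
s=env.observe();R=s["tool_rot"];t=list(map(float,sys.argv[1:5]))
d=R.T@(np.array(t[:3])/1000-s["position"])/.04
y=np.degrees(np.arctan2(R[1,0],R[0,0]));dy=(t[3]-y+90)%180-90
print("units",d.round(2),"roll",round(-dy/5,2),"t",round(s["time_s"],2),"pos",(s["position"]*1000).round(1),"yaw",y.round(2),"F",s["ft_force"].round(1),"tilt",R[:,2].round(4),"w",s["grip_width"],"gf",s["gripper_force"])
E
python3 -m jog '[{"linear":[0.87,-0.45,0]},{"linear":[0.87,-0.45,0]},{"linear":[0.87,-0.45,0]},{"linear":[0.87,-0.45,0]},{"linear":[0.87,-0.45,0]},{"linear":[0.87,-0.45,0]},{"linear":[0.87,-0.45,0]},{"linear":[0.87,-0.45,0]},{"linear":[0.87,-0.45,0]},{"linear":[0.87,-0.45,0]},{"linear":[0.87,-0.45,0]},{"linear":[0.87,-0.45,0]}]' 0
python3 d.py 600 -90 231 26.5
```

```text
units [ 1.411e+01 -8.180e+00  1.000e-02] roll -2.7 t 0.1 pos [ 123.7 -535.7  230.8] yaw 12.99 F [-0.3 -0.4 -0.4] tilt [ 0.      0.0013 -1.    ] w 0.08529098139916155 gf 0.0invalid input
```

```bash

python3 -m jog '[{"linear":[0.87,-0.45,0],"roll":0},{"linear":[0.87,-0.45,0],"roll":0},{"linear":[0.87,-0.45,0],"roll":0},{"linear":[0.87,-0.45,0],"roll":0},{"linear":[0.87,-0.45,0],"roll":0},{"linear":[0.87,-0.45,0],"roll":0},{"linear":[0.87,-0.45,0],"roll":0},{"linear":[0.87,-0.45,0],"roll":0},{"linear":[0.87,-0.45,0],"roll":0},{"linear":[0.87,-0.45,0],"roll":0},{"linear":[0.87,-0.45,0],"roll":0},{"linear":[0.87,-0.45,0],"roll":0}]' 0
python3 d.py 600 -90 231 26.5
```

```text
time_s: 1.1
position: [0.4832, -0.2298, 0.2311]
tool_rot: [[0.974, 0.225, -0.0], [0.225, -0.974, 0.0], [-0.0, -0.0, -1.0]]
ft_force: [0.6, -0.9, 0.2]
grip_width: 0.0424
gripper_force: 0.0
units [ 3.63 -2.75  0.  ] roll -2.7 t 1.1 pos [ 483.2 -229.8  231.1] yaw 13.0 F [ 0.6 -0.9  0.2] tilt [-5.e-04  3.e-04 -1.e+00] w 0.04240687609424231 gf 0.0
```

```bash

python3 -m jog '[{"linear":[0.73,-0.55,0],"roll":0},{"linear":[0.73,-0.55,0],"roll":0},{"linear":[0.73,-0.55,0],"roll":0},{"linear":[0.73,-0.55,0],"roll":0},{"linear":[0.73,-0.55,0],"roll":0},{"linear":[0,0,0],"roll":-0.9},{"linear":[0,0,0],"roll":-0.9},{"linear":[0,0,0],"roll":-0.9},{"linear":[0,0,0],"roll":0},{"linear":[0,0,0],"roll":0}]' >/dev/null
python3 d.py 662 -77 100 26.5
python3 - <<'E'
from h import *
import pickle
c=optics.calibration("wrist");im=optics.get_image("wrist");pickle.dump(c,open("w1.pkl","wb"));cv2.imwrite("pics/w1.png",im[:,:,::-1]);print(np.round(c["T"],3).tolist(),proj(c,[[.662,-.077,.036]]))
E
```

```text
units [1.56 0.37 3.27] roll -0.03 t 1.93 pos [599.4 -91.5 231. ] yaw 26.36 F [-0.3  0.5 -0. ] tilt [-7.e-04  3.e-04 -1.e+00] w 0.04285595028650881 gf 0.0
[[0.443, -0.851, -0.281, 0.671], [-0.896, -0.421, -0.139, -0.056], [-0.0, 0.314, -0.949, 0.373], [0.0, 0.0, 0.0, 1.0]] [[338.30705929 127.34595009]]
```

View pics/w1.png

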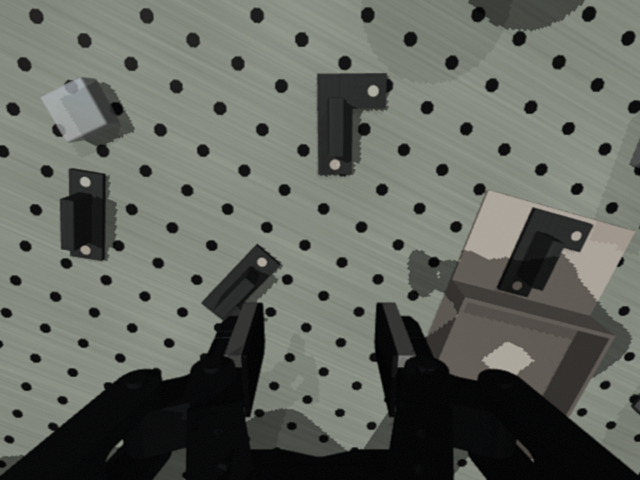

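The wrist view shows the right-hand bracket aligned upright. Its holes are at (373,91) and (335,164), and its rib at about (339,128), as predicted. The right box is at the lower right. I'll move above the bracket and take a second view to get height.

```bash

python3 -m jog '[{"linear":[0.39,0.09,0.6],"roll":0},{"linear":[0.39,0.09,0.6],"roll":0},{"linear":[0.39,0.09,0.6],"roll":0},{"linear":[0.39,0.09,0.6],"roll":0},{"linear":[0,0,0],"roll":0},{"linear":[0,0,0],"roll":0}]' >/dev/null
python3 d.py 662 -77 10 26.5
python3 - <<'E'
from h import *
import pickle
c=optics.calibration("wrist");im=optics.get_image("wrist");pickle.dump(c,open("w2.pkl","wb"));cv2.imwrite("pics/w2.png",im[:,:,::-1]);print(proj(c,[[.662,-.077,.036]]))
a=cv2.imread("pics/w1.png")[60:190,290:420]; b=im[:,:,::-1][100:420,220:500]
cv2.imwrite("pics/z3.png",np.clip(1.8*np.hstack([cv2.resize(a,(400,400),interpolation=cv2.INTER_CUBIC),cv2.resize(b,(350,400),interpolation=cv2.INTER_CUBIC)]).astype(float),0,255).astype(np.uint8))
E
```

```text
units [0.01 0.02 3.1 ] roll -0.01 t 2.48 pos [661.4 -76.5 134.1] yaw 26.43 F [0.1 0.1 0.1] tilt [-2.8e-03  8.0e-04 -1.0e+00] w 0.04283954159486595 gf 0.0
[[321.09749689 240.39787489]]
```

View pics/z3.png

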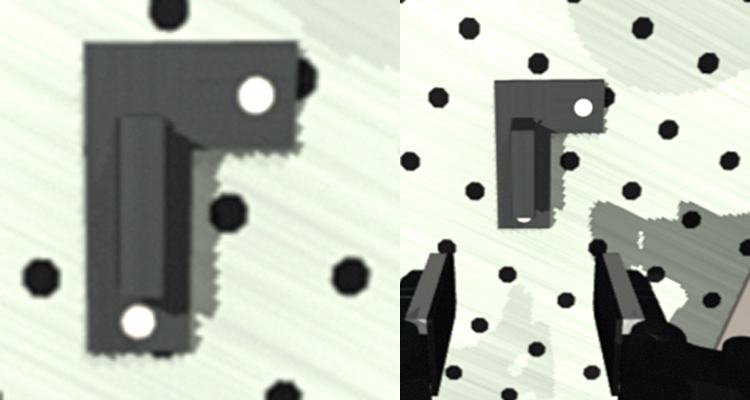

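Rib top corners: w1 at (328.7,97.7), (343.6,97.7), (328.7,156.5), (343,156.8). w2 at (308.8,204), (327.2,204), (308.8,274.4), (328,274.4).

```bash
python3 - <<'E'
from h import *
import pickle
c1,c2=[pickle.load(open(f"w{i}.pkl","rb")) for i in(1,2)]
P=np.array([tri(c1,a,c2,b)[0] for a,b in zip([(328.7,97.7),(343.6,97.7),(328.7,156.5),(343,156.8)],[(308.8,204),(327.2,204),(308.8,274.4),(328,274.4)])])*1000
print(P.round(1),P.mean(0)); 
for c,q in((c1,[(328.7,97.7),(343.6,97.7),(328.7,156.5),(343,156.8)]),(c2,[(308.8,204),(327.2,204),(308.8,274.4),(328,274.4)])):
  p=plane(c,q,.036)*1000;d=p[0]-p[2]+p[1]-p[3];print(p.mean(0).round(1),np.degrees(np.arctan2(d[1],d[0])).round(1),np.linalg.norm(d)/2,np.linalg.norm(p[0]-p[1]))
P,e=tri(c1,(373,91),c2,(220+183/1.25,100+107/1.25));print(P*1000,e)
E
```

```text
[[678.5 -60.4  32.9]
 [683.6 -70.5  33.1]
 [638.2 -80.3  35.9]
 [643.1 -91.2  34.8]] [660.87944939 -75.5851846   34.17570277]
[660.9 -75.5] 26.7 45.074251618627684 11.536883190784382
[661.3 -75.3] 26.6 45.61455304250211 10.995238341775458
[700.43907435 -91.73359491   4.07082573] 1.4926131022376387e-05
```

The rib top measures 34 mm (36 given), centred at (661,-75.5), yaw 26.6°, which agrees. Descending and gripping.

```bash

python3 -m jog '[{"linear":[0,-0.02,0.6],"roll":0},{"linear":[0,0,0.6],"roll":0},{"linear":[0,0,0.6],"roll":0},{"linear":[0,0,0.5],"roll":0},{"linear":[0,0,0.4],"roll":0},{"linear":[0,0,0.3],"roll":0},{"linear":[0,0,0],"roll":0},{"linear":[0,0,0],"roll":0}]' >/dev/null
python3 d.py 661 -75.5 12 26.6
python3 -m jog '[{"linear":[0,0,0],"roll":0},{"linear":[0,0,0],"roll":0},{"linear":[0,0,0],"roll":0},{"linear":[0,0,0],"roll":0},{"linear":[0,0,0],"roll":0},{"linear":[0,0,0],"roll":0},{"linear":[0,0,0],"roll":0},{"linear":[0,0,0],"roll":0}]' -1 60
python3 d.py 661 -75.5 12 26.6
```

```text
units [-0.01 -0.02  0.12] roll -0.03 t 3.2 pos [661.7 -76.2  16.6] yaw 26.46 F [-0.3  0.6  0.2] tilt [ 1.4e-03 -5.0e-04 -1.0e+00] w 0.04279269188395863 gf 0.0
time_s: 3.87
position: [0.6621, -0.0761, 0.0169]
tool_rot: [[0.895, 0.446, 0.002], [0.446, -0.895, -0.001], [0.002, 0.002, -1.0]]
ft_force: [-1.7, 0.8, 7.3]
grip_width: 0.0106
gripper_force: 61.5
units [-0.02 -0.03  0.12] roll -0.02 t 3.87 pos [662.1 -76.1  16.9] yaw 26.5 F [-1.7  0.8  7.3] tilt [ 2.4e-03 -9.0e-04 -1.0e+00] w 0.010597095524304505 gf 61.456342935562134
```

The grip is a little shallow, so I'll regrip about 5 mm lower.

```bash

python3 -m jog '[{"linear":[0,0,0],"roll":0},{"linear":[0,0,0],"roll":0},{"linear":[0,0,0.07],"roll":0},{"linear":[0,0,0.06],"roll":0},{"linear":[0,0,0],"roll":0}]' -0.3 60 >/dev/null
python3 d.py 661 -75.5 12 26.6
python3 -m jog '[{"linear":[0,0,0],"roll":0},{"linear":[0,0,0],"roll":0},{"linear":[0,0,0],"roll":0},{"linear":[0,0,0],"roll":0},{"linear":[0,0,0],"roll":0},{"linear":[0,0,0],"roll":0}]' -1 60 >/dev/null
python3 d.py 661 -75.5 12 26.6
python3 -m jog '[{"linear":[0,0,-0.2],"roll":0},{"linear":[0,0,-0.5],"roll":0},{"linear":[0,0,-0.7],"roll":0},{"linear":[0,0,-0.7],"roll":0},{"linear":[0,0,-0.5],"roll":0},{"linear":[0,0,0],"roll":0},{"linear":[0,0,0],"roll":0}]' >/dev/null
python3 d.py 518 -320 120 10.3
```

```text
units [ 0.   -0.01 -0.07] roll -0.02 t 4.28 pos [661.1 -75.7   9.3] yaw 26.49 F [-0.1 -0.3  0.8] tilt [-1.3e-03  4.0e-04 -1.0e+00] w 0.029934840376049293 gf 0.0
units [-0.01 -0.01 -0.05] roll -0.02 t 4.78 pos [661.4 -75.8  10.1] yaw 26.5 F [ 0.4  0.6 -0.3] tilt [-1.e-04  0.e+00 -1.e+00] w 0.01083600927549154 gf 59.16835427284241
units [-5.94  3.86 -0.13] roll 3.24 t 5.37 pos [661.6 -75.9 115. ] yaw 26.5 F [ 0.2  0.2 -2.2] tilt [ 1.7e-03 -6.0e-04 -1.0e+00] w 0.01082886645395411 gf 58.90991985797882
```

```bash

python3 -m jog '[{"linear":[-0.5,0.32,0],"roll":0},{"linear":[-0.74,0.48,0],"roll":0},{"linear":[-0.74,0.48,0],"roll":0},{"linear":[-0.74,0.48,0],"roll":0},{"linear":[-0.74,0.48,0],"roll":0},{"linear":[-0.74,0.48,0],"roll":0},{"linear":[-0.74,0.48,0],"roll":0},{"linear":[-0.74,0.48,0],"roll":0},{"linear":[-0.5,0.32,0],"roll":0}]' >/dev/null
python3 -m jog '[{"linear":[0,0,0],"roll":0.81},{"linear":[0,0,0],"roll":0.81},{"linear":[0,0,0],"roll":0.81},{"linear":[0,0,0],"roll":0.81},{"linear":[0,0,0],"roll":0},{"linear":[0,0,0],"roll":0}]' >/dev/null
python3 d.py 514 -321 14 10.3
python3 - <<'E'
from h import *
import pickle
for n in("wrist","side"):
  c=optics.calibration(n);im=optics.get_image(n);pickle.dump(c,open(f"{n}3.pkl","wb"));cv2.imwrite(f"pics/{n}3.png",im[:,:,::-1])
a=cv2.imread("pics/wrist3.png");b=cv2.imread("pics/side3.png")[90:240,280:480]
cv2.imwrite("pics/v3.png",np.hstack([cv2.resize(a,(400,300)),cv2.resize(b,(400,300),interpolation=cv2.INTER_CUBIC)]))
E
```

```text
units [ 0.11 -0.18  2.47] roll 0.02 t 6.62 pos [ 511.1 -328.9  112.8] yaw 10.41 F [-0.4  0.1 -2.1] tilt [-0.0018  0.0017 -1.    ] w 0.010717572110166296 gf 58.87140870094299
```

View pics/v3.png

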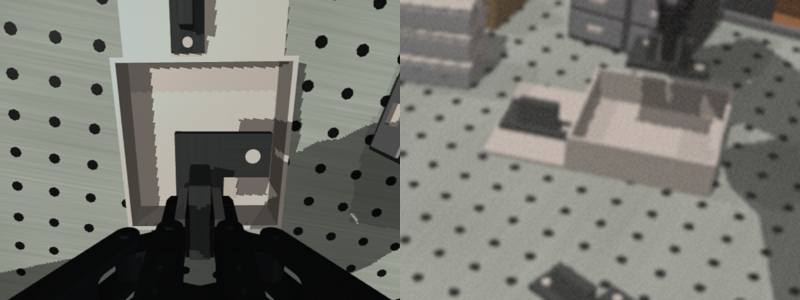

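Wrist view: the bracket is held over the right box. Rim corners are at (176,93), (480,91) and (210,365); in the side view they are at (363.5,158), (379,123.5) and about (438,171).

```bash
python3 - <<'E'
from h import *
import pickle
w,s=[pickle.load(open(f"{n}3.pkl","rb")) for n in("wrist","side")]
for a,b in (((176,93),(363.5,158)),((480,91),(379,123.5)),((210,365),(438,171))):
    P,e=tri(w,a,s,b);print((P*1000).round(1),round(e*1000,1))
p=plane(w,[(176,93),(480,91),(210,365)],.042)*1000;print(p.round(1),"ctr",((p[1]+p[2])/2).round(1),np.linalg.norm(p[0]-p[1]),np.linalg.norm(p[0]-p[2]))
E
```

```text
[ 581.6 -244.3   40.4] 1.4
[ 610.2 -391.5   37.4] 0.0
[ 428.7 -276.4   41.6] 2.0
[[ 582.3 -244.5]
 [ 609.8 -389.9]
 [ 430.1 -276. ]] ctr [ 519.9 -333. ] 147.96631136331894 155.40800152819926
```

```bash

python3 -m jog '[{"linear":[0.15,-0.2,0.2],"roll":0},{"linear":[0,0,0.5],"roll":0},{"linear":[0,0,0.6],"roll":0},{"linear":[0,0,0.5],"roll":0},{"linear":[0,0,0.4],"roll":0},{"linear":[0,0,0.1],"roll":0},{"linear":[0,0,0],"roll":0},{"linear":[0,0,0],"roll":0}]' >/dev/null
python3 d.py 515.5 -320 14 10.3
python3 -m jog '[{"linear":[0,0,0.04],"roll":0},{"linear":[0,0,0.03],"roll":0},{"linear":[0,0,0],"roll":0},{"linear":[0,0,0],"roll":0}]' >/dev/null
python3 d.py 515.5 -320 14 10.3
```

```text
units [-0.02 -0.01  0.21] roll 0.01 t 7.38 pos [ 516.4 -320.2   22.5] yaw 10.33 F [ 0.   0.2 -0.8] tilt [ 5.e-04 -3.e-04 -1.e+00] w 0.010938196895979342 gf 58.85222554206848
units [-0.01 -0.01  0.14] roll -0.0 t 7.72 pos [ 516.2 -320.5   19.7] yaw 10.3 F [-0.1  0.4 -2.2] tilt [ 5.e-04 -5.e-04 -1.e+00] w 0.010942670948843014 gf 58.85095953941345
```

```bash

python3 -m jog '[{"linear":[0,0,0.05],"roll":0},{"linear":[0,0,0.05],"roll":0},{"linear":[0,0,0.02],"roll":0},{"linear":[0,0,0],"roll":0},{"linear":[0,0,0],"roll":0}]' >/dev/null
python3 d.py 515.5 -320 14 10.3
```

```text
units [-0.01 -0.01  0.01] roll -0.0 t 8.13 pos [ 516.  -320.4   14.4] yaw 10.29 F [ 0.1 -0.9 -1.8] tilt [-1.e-04  1.e-04 -1.e+00] w 0.01128287631872238 gf 58.85085940361023
```

```bash

python3 -m jog '[{"linear":[0,0,0.03],"roll":0},{"linear":[0,0,0],"roll":0},{"linear":[0,0,0],"roll":0}]' >/dev/null
python3 d.py 515.5 -320 14 10.3
python3 -m jog '[{"linear":[0,0,0],"roll":0},{"linear":[0,0,0],"roll":0},{"linear":[0,0,0],"roll":0},{"linear":[0,0,0],"roll":0},{"linear":[0,0,0],"roll":0}]' -0.2 >/dev/null
python3 d.py 515.5 -320 14 10.3
python3 -m jog '[{"linear":[0,0,-0.3],"roll":0},{"linear":[0,0,-0.6],"roll":0},{"linear":[0,0,-0.8],"roll":0},{"linear":[0,0,-0.9],"roll":0},{"linear":[0,0,-0.5],"roll":0},{"linear":[0,0,0],"roll":0},{"linear":[0,0,0],"roll":0}]' >/dev/null
python3 d.py 487 -62 130 -16.8
```

```text
units [-0.01 -0.01  0.  ] roll -0.0 t 8.38 pos [ 516.2 -320.5   14. ] yaw 10.3 F [-2.4  0.6  5.1] tilt [ 5.e-04 -5.e-04 -1.e+00] w 0.01062908688816025 gf 59.9034583568573
units [-0.01 -0.01 -0.02] roll -0.0 t 8.8 pos [ 516.1 -320.4   13.2] yaw 10.29 F [ 0.4 -0.3  0.8] tilt [-1.e-04  0.e+00 -1.e+00] w 0.0341380634075053 gf 0.0
units [ 0.44 -6.49  0.19] roll 5.42 t 9.38 pos [ 516.2 -320.5  138.1] yaw 10.29 F [-0.9  0.4 -0.7] tilt [ 0.0015 -0.0013 -1.    ] w 0.0341231462266142 gf 0.0
```

```bash

python3 -m jog '[{"linear":[-0.05,-0.7,0],"roll":0.6},{"linear":[0,-0.9,0],"roll":0.6},{"linear":[0.1,-0.9,0],"roll":0.6},{"linear":[0.2,-0.9,0],"roll":0.6},{"linear":[0.2,-0.9,0],"roll":0.6},{"linear":[0.3,-0.7,0],"roll":0.6},{"linear":[0,0,0],"roll":0.6},{"linear":[0,0,0],"roll":0.6},{"linear":[0,0,0],"roll":0.6},{"linear":[0,0,0],"roll":0},{"linear":[0,0,0],"roll":0}]' 0 >/dev/null
python3 d.py 487 -62 130 -16.8
cat > wp.py <<'E'
import sys,pickle
from h import *
n=sys.argv[1];c=optics.calibration("wrist");im=optics.get_image("wrist");pickle.dump(c,open(n+".pkl","wb"));cv2.imwrite(f"pics/{n}.png",im[:,:,::-1])
print(proj(c,[list(map(float,sys.argv[2:5]))]).round(1))
E
python3 wp.py b1 .487 -.062 .036
```

```text
units [-1.6  -1.09  0.16] roll 0.04 t 10.3 pos [ 535.8 -122.2  136.1] yaw -16.62 F [ 0.4  0.  -0. ] tilt [-0.0021  0.001  -1.    ] w 0.04269106499962855 gf 0.0
[[254.1 330.6]]
```

```bash

python3 -m jog '[{"linear":[-0.7,-0.5,0],"roll":0.04},{"linear":[-0.9,-0.6,0],"roll":0},{"linear":[-0.5,0,0],"roll":0},{"linear":[0,0,0],"roll":0},{"linear":[0,0,0],"roll":0}]' >/dev/null
python3 wp.py b1 .487 -.062 .036
python3 -m jog '[{"linear":[0.3,0,0.4],"roll":0},{"linear":[0.2,0,0.5],"roll":0},{"linear":[0,0,0],"roll":0},{"linear":[0,0,0],"roll":0}]' >/dev/null
python3 wp.py b2 .487 -.062 .036
python3 d.py 487 -62 10 -16.8
python3 - <<'E'
import cv2,numpy as np
a=[cv2.imread(f"pics/b{i}.png")[100:400,190:470] for i in(1,2)]
cv2.imwrite("pics/b12.png",np.clip(1.8*cv2.resize(np.hstack(a),(784,420),interpolation=cv2.INTER_CUBIC).astype(float),0,255))
E
```

```text
[[318.8 210.6]]
[[317.9 264.5]]
units [-0.06 -0.02  2.29] roll -0.02 t 11.2 pos [489.  -63.4 101.4] yaw -16.92 F [-0.5 -0.8  0.3] tilt [-6.e-04  2.e-04 -1.e+00] w 0.042257707738338146 gf 0.0[ WARN:0@0.060] global loadsave.cpp:1063 imwrite_ Unsupported depth image for selected encoder is fallbacked to CV_8U.
```

View pics/b12.png

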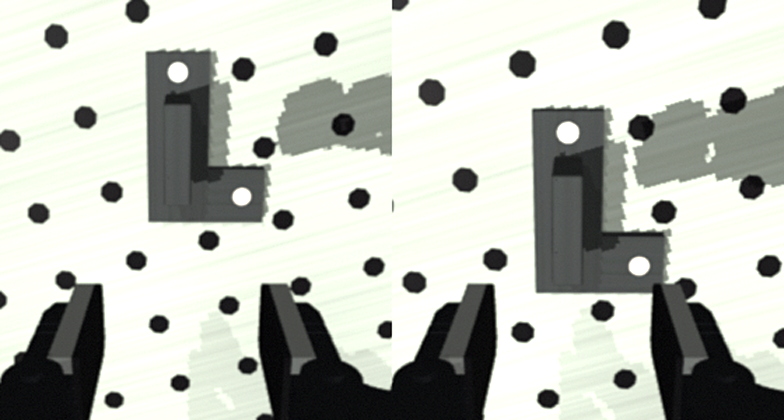

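Rib top in b1: (308–326, 174–246). In b2: (305–326, 226–304). The foot is at the lower right, so this is the left-hand bracket.

```bash
python3 - <<'E'
from h import *
import pickle
c=[pickle.load(open(f"b{i}.pkl","rb")) for i in(1,2)]
q=[[(307.9,174.3),(325.7,174.3),(307.9,246.4),(325.7,246.4)],[(305,225.7),(326.4,225.7),(305,303.6),(326.4,303.6)]]
P=np.array([tri(c[0],a,c[1],b)[0] for a,b in zip(*q)])*1000;print(P.mean(0).round(1),P[:,2].round(1))
for i in(0,1):
  p=plane(c[i],q[i],.036)*1000;d=p[0]-p[2]+p[1]-p[3];print(p.mean(0).round(1),np.degrees(np.arctan2(d[1],d[0])).round(1),np.linalg.norm(d)/2,np.linalg.norm(p[0]-p[1]))
E
python3 d.py 487 -62 10 -16.8
```

```text
[487.5 -60.9  38.4] [38.3 38.4 38.4 38.4]
[486.9 -60.7] -17.0 45.19616945648278 10.53900611028757
[486.6 -60.6] -17.1 45.27813850716824 11.19479869207595
units [-0.06 -0.02  2.29] roll -0.02 t 11.2 pos [489.  -63.4 101.4] yaw -16.92 F [-0.5 -0.8  0.3] tilt [-6.e-04  2.e-04 -1.e+00] w 0.042257707738338146 gf 0.0
```

Rib height and position agree (38 mm; 487,-61; yaw -17°). Descend and grip.

```bash

python3 -m jog '[{"linear":[-0.07,-0.05,0.4],"roll":0},{"linear":[0,0,0.6],"roll":0},{"linear":[0,0,0.6],"roll":0},{"linear":[0,0,0.4],"roll":0},{"linear":[0,0,0.2],"roll":0},{"linear":[0,0,0.04],"roll":0},{"linear":[0,0,0],"roll":0},{"linear":[0,0,0],"roll":0}]' >/dev/null
python3 d.py 487 -61 10 -17
python3 -m jog '[{"linear":[0,0,0],"roll":0},{"linear":[0,0,0],"roll":0},{"linear":[0,0,0],"roll":0},{"linear":[0,0,0],"roll":0},{"linear":[0,0,0],"roll":0},{"linear":[0,0,0],"roll":0},{"linear":[0,0,0],"roll":0},{"linear":[0,0,0],"roll":0}]' -1 60 >/dev/null
python3 d.py 487 -61 10 -17
```

```text
units [-0.01  0.01  0.07] roll 0.02 t 11.87 pos [487.4 -60.6  12.9] yaw -16.9 F [-0.  -0.1  0.1] tilt [ 1.9e-03 -7.0e-04 -1.0e+00] w 0.04302161455102078 gf 0.0
units [0.   0.01 0.06] roll 0.02 t 12.53 pos [487.1 -60.4  12.6] yaw -16.9 F [-1.   0.8  6.4] tilt [ 1.5e-03 -5.0e-04 -1.0e+00] w 0.011252150952702576 gf 59.274351596832275
```

```bash

python3 -m jog '[{"linear":[0,0,-0.2],"roll":0},{"linear":[0,0,-0.5],"roll":0},{"linear":[0,0,-0.7],"roll":0},{"linear":[0,0,-0.7],"roll":0},{"linear":[0,0,-0.5],"roll":0},{"linear":[0,0,0],"roll":0},{"linear":[0,0,0],"roll":0}]' >/dev/null
python3 d.py 531.6 330.8 120 -14
```

```text
units [-1.77 -9.68 -0.09] roll -0.58 t 13.12 pos [486.8 -60.3 116.6] yaw -16.9 F [ 0.5  0.1 -2.1] tilt [ 1.9e-03 -7.0e-04 -1.0e+00] w 0.010589678251686987 gf 58.615275621414185
```

```bash

python3 -m jog '[{"linear":[-0.1,-0.5,0],"roll":0},{"linear":[-0.15,-0.8,0],"roll":0},{"linear":[-0.16,-0.9,0],"roll":0},{"linear":[-0.17,-0.94,0],"roll":0},{"linear":[-0.17,-0.94,0],"roll":0},{"linear":[-0.17,-0.94,0],"roll":0},{"linear":[-0.17,-0.94,0],"roll":0},{"linear":[-0.17,-0.94,0],"roll":0},{"linear":[-0.17,-0.94,0],"roll":0},{"linear":[-0.16,-0.9,0],"roll":0},{"linear":[-0.13,-0.6,0],"roll":0},{"linear":[-0.05,-0.34,0],"roll":-0.58}]' >/dev/null
python3 -m jog '[{"linear":[0,0,0],"roll":0},{"linear":[0,0,0],"roll":0}]' >/dev/null
python3 d.py 531.6 330.8 120 -14
python3 wp.py l1 .5 .3 .042
python3 - <<'E'
from rig import optics;import cv2,numpy as np
a=cv2.imread("pics/l1.png");b=optics.get_image("side")[:,:,::-1][240:480,60:380]
cv2.imwrite("pics/l12.png",np.hstack([cv2.resize(a,(400,300)),cv2.resize(b,(400,300))]))
E
```

```text
units [ 0.02 -0.01 -0.15] roll 0.0 t 14.28 pos [530.8 330.7 113.9] yaw -13.99 F [ 0.1  0.4 -2.3] tilt [-0.0029 -0.0014 -1.    ] w 0.010623762212101965 gf 58.71712625026703
[[384.3 292.3]]
```

View pics/l12.png

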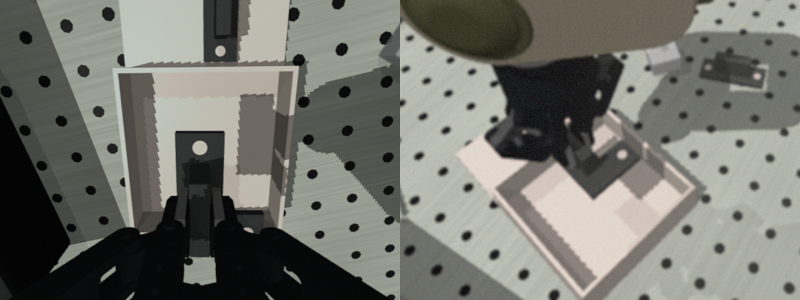

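Wrist view: the bracket is over the left box. Rim corners are at (181,112), (480,107) and (214,365); in the side view the matching ones are at (139,393), (222,327) and (206.5,478).

```bash
python3 - <<'E'
from h import *
import pickle
w=pickle.load(open("l1.pkl","rb"));s=optics.calibration("side")
for a,b in (((181,112),(139,393)),((480,107),(222,327)),((214,365),(206.5,478))):
    P,e=tri(w,a,s,b);print((P*1000).round(1),round(e*1000,1))
p=plane(w,[(181,112),(480,107),(214,365)],.042)*1000;print(p.round(1),"ctr",((p[1]+p[2])/2).round(1),np.linalg.norm(p[0]-p[1]),np.linalg.norm(p[0]-p[2]))
d=p[0]-p[2];print(np.degrees(np.arctan2(d[1],d[0])))
E
```

```text
[618.8 378.3  33.2] 8.5
[586.8 232.5  27.3] 6.5
[471.1 414.5  31.9] 0.5
[[621.3 378.8]
 [587.6 234.5]
 [477.4 410.1]] ctr [532.5 322.3] 148.17534740381095 147.23381744775836
-12.285983180210529
```

```bash

python3 -m jog '[{"linear":[0,-0.1,0.2],"roll":0},{"linear":[0,0,0.5],"roll":0},{"linear":[0,0,0.6],"roll":0},{"linear":[0,0,0.5],"roll":0},{"linear":[0,0,0.3],"roll":0},{"linear":[0,0,0.1],"roll":0},{"linear":[0,0,0],"roll":0},{"linear":[0,0,0],"roll":0}]' >/dev/null
python3 d.py 531.5 334.5 16.6 -14
```

```text
units [-0.04  0.01  0.29] roll -0.01 t 15.05 pos [533.  334.4  28.2] yaw -14.05 F [ 0.3 -0.2 -1.1] tilt [ 7.e-04  3.e-04 -1.e+00] w 0.010921566768986877 gf 58.75257611274719
```

```bash

python3 -m jog '[{"linear":[0,0,0.08],"roll":0},{"linear":[0,0,0.08],"roll":0},{"linear":[0,0,0.04],"roll":0},{"linear":[0,0,0.02],"roll":0},{"linear":[0,0,0],"roll":0},{"linear":[0,0,0],"roll":0}]' >/dev/null
python3 d.py 531.5 334.5 16.6 -14
python3 -m jog '[{"linear":[0,0,0.02],"roll":0},{"linear":[0,0,0],"roll":0},{"linear":[0,0,0],"roll":0}]' >/dev/null
python3 d.py 531.5 334.5 16.6 -14
```

```text
units [-0.02  0.01  0.06] roll -0.0 t 15.55 pos [532.6 334.7  19. ] yaw -14.0 F [ 0.1  0.  -0.9] tilt [ 2.e-04  1.e-04 -1.e+00] w 0.010803223141522923 gf 58.75192165374756
units [-0.02  0.01  0.04] roll -0.0 t 15.8 pos [532.5 334.6  18.1] yaw -14.0 F [-0.5 -0.4 -1.4] tilt [ 0.  0. -1.] w 0.011050544379940894 gf 58.752209544181824
```

```bash

python3 -m jog '[{"linear":[0,0,0.03],"roll":0},{"linear":[0,0,0.02],"roll":0},{"linear":[0,0,0],"roll":0},{"linear":[0,0,0],"roll":0}]' >/dev/null
python3 d.py 531.5 334.5 16.6 -14
```

```text
units [-0.03  0.01  0.  ] roll -0.0 t 16.13 pos [532.6 334.7  16.6] yaw -14.0 F [-2.7 -1.   5. ] tilt [ 6.e-04  2.e-04 -1.e+00] w 0.010959453093989411 gf 59.43492293357849
```

Contact with the floor at the expected height. Releasing, rising and moving back so the top camera can see.

```bash

python3 -m jog '[{"linear":[0,0,0],"roll":0},{"linear":[0,0,0],"roll":0},{"linear":[0,0,0],"roll":0},{"linear":[0,0,0],"roll":0},{"linear":[0,0,0],"roll":0}]' -0.2 >/dev/null
python3 -m jog '[{"linear":[0,0,-0.3],"roll":0},{"linear":[0,0,-0.6],"roll":0},{"linear":[0,0,-0.8],"roll":0},{"linear":[0,0,-0.9],"roll":0},{"linear":[0,0,-0.9],"roll":0},{"linear":[0,0,-0.5],"roll":0},{"linear":[0,0,0],"roll":0}]' >/dev/null
python3 -m jog '[{"linear":[0,0.5,0],"roll":0},{"linear":[0,0.8,0],"roll":0},{"linear":[0,0.9,0],"roll":0},{"linear":[0,0.9,0],"roll":0},{"linear":[0,0.9,0],"roll":0},{"linear":[0,0.9,0],"roll":0},{"linear":[0,0.9,0],"roll":0},{"linear":[0,0.8,0],"roll":0},{"linear":[0,0.5,0],"roll":0},{"linear":[0,0,0],"roll":0},{"linear":[0,0,0],"roll":0}]' >/dev/null
python3 d.py 531.5 334.5 16.6 -14
python3 - <<'E'
from rig import optics;import cv2,numpy as np
t=optics.get_image("top")[:,:,::-1];s=optics.get_image("side")[:,:,::-1]
f=lambda a:cv2.resize(a,(400,300),interpolation=cv2.INTER_CUBIC)
cv2.imwrite("pics/end.png",np.vstack([np.hstack([f(t[170:305,100:280]),f(t[170:305,380:560])]),np.hstack([f(s[300:480,105:345]),f(s[105:195,330:450])])]))
E
```

```text
units [-0.04 -7.11  3.99] roll -0.03 t 18.05 pos [463.5  58.4 176.3] yaw -14.13 F [ 0.7 -0.2 -0.6] tilt [-1.e-04  2.e-04 -1.e+00] w 0.034036339404497074 gf 0.0
```

View pics/end.png

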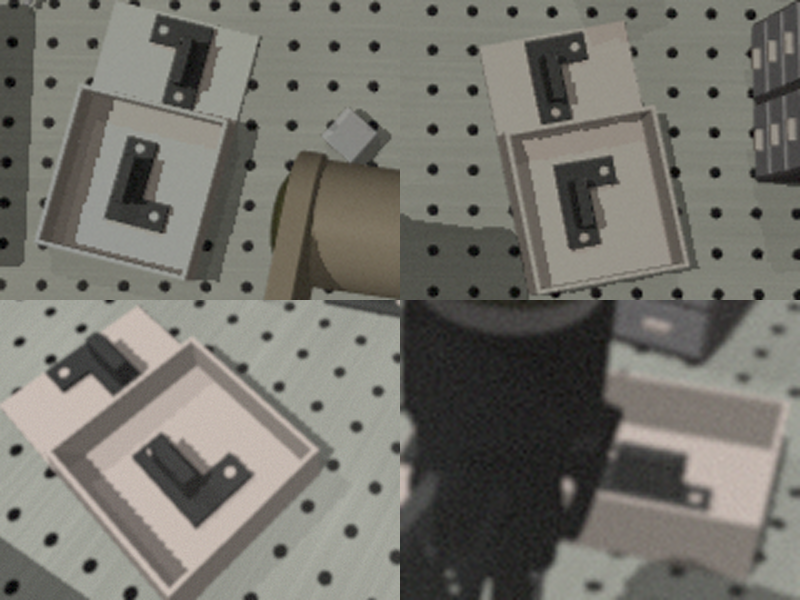

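Both brackets lie flat, rib up, and clear of the walls. The left one matches its sample turned by 180°, and the right one matches its sample directly. The arm is clear.

```bash
python3 -c "
from rig import env
print(env.close_job())"
```

```text
the job is handed in; nothing more can be done
None
```

The job is handed in after about 18 s of robot time: in the final pictures both brackets lie flat, rib up and released, each in the box whose sample has the same hand.

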